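Strip the lamp bracket off the microscope stand's stud

ROBOT

A 6-joint arm with a two-finger parallel gripper is mounted at the origin on the work surface. World frame = base frame: x ahead of the robot, y to its left, z up, the work surface at z = 0. Lengths are in m, angles in degrees, forces in N, time in s.
With the tool pointing down it reaches from about 0.4 to 0.825 m from the base axis. Payload 7 kg.
Tool frame: the origin (TCP) lies at the very end of the fingers, on their centre line; the grasp point (between the pads) lies 19 mm behind it (ctrl.grip_point_offset is the distance from the TCP to the grasp point, in m); x points along the fingers, z is the direction in which the jaws open and shut, and the axes are right-handed (so a half turn about x gives the same grasp; the last joint's range is limited). The gripper opens to 88 mm and grips with 3 to 60 N. Pads are 19 mm wide; open, the fingers measure 130 mm over their backs; the gripper's body (78 mm by 193 mm) begins 47 mm behind the grasp point.
Start: joints at [82.855, 20.546, 0.682, 0, -70.136, -16.507], TCP at [0.271, 0.618, 0.227] pointing down, gripper open.
Joint ranges: [-176.03, 176.03], [-82.01, 121.73], [-58.28, 71.71], [-173.87, 95.51], [-174.79, -0.11], [-173.66, 173.66]. Speed limits (degrees/s): [136.94, 136.94, 172.46, 180, 180, 180].

INTERFACE

Orientations are given as [roll, pitch, yaw] about the fixed x, y, z axes, in that order (R = Rz(yaw) Ry(pitch) Rx(roll)).
In Python, from plant import get_obs, snapshot, calibration, close_job, ctrl gives the robot as it stands.
- The arm moves only by the tool move_arm, never from a script. Its argument "commands" is a list that holds one entry, the list of rows, each a list of 4 numbers: the shift along the tool's x, y, z in cm, then the turn about the tool's x in rad. In form: [[[dx, dy, dz, spin], ...]]. A call has 1 to 8 rows; each row shifts and turns the commanded pose from where the row before left it, along the tool's axes as they then stand; what a row does not reach is not made up. A row lasts 1/10 s, in which the tool goes at most 50 mm and 8.59 degrees, less where a joint would pass 70% of its speed; a pose out of reach is approached as far as the arm can. A call with a gripper value outside its range is refused whole. "jaw" is the finger opening in cm, from 0 to 8.76, set as the call begins (left out, the last holds). The fingers move at their own pace and stop on an object; the grip force is fixed at half the most. Time passes only in rows, so rows that do not move let the fingers close. It gives the time, the measured TCP pose, the force and the opening at its end, in the units of the state.
- get_obs(): the state, without advancing time (a new reading comes with each control period).
- snapshot(name): name is "scene" or "top" or "wrist"; returns (picture, depth): 420x560x3 uint8, red, green, blue; 420x560 float32, m along the optical axis (not along the pixel's ray), 0 where there is no reading.
- calibration(name): a dict with "mtx" (3x3 intrinsics, pixels), "k1" (the pictures are not rectified: a ray, as slopes to the right and down, at radius r is drawn at 1 + k1 r^2 times it, then the intrinsics apply), "T" (4x4, takes a point from camera to world coordinates); the wrist camera has in their place "tool_from_camera" (4x4, takes a point from camera to tool coordinates, whose origin is the TCP and whose axes are the tool frame's). Camera axes: x right, y up, looking along -z (the intrinsics and any distortion apply to the point x, -y, -z); pixel columns grow to the right and rows downward; lengths in m; the calibration is good to about 2 mm. A picture is of the moment at which its call begins: read the wrist's pose just before it. calibration takes no time and is no camera call.
- close_job(): hands the job in, once; it reports no verdict.
The state is a dict: "clock": time; "joint_pos": joint angles; "qvel": joint speeds; "tau": joint torques, N m; "tool_pos": TCP position; "orientation": TCP orientation; "force": force on the tool from outside, world axes, zero at the start; "moment": the same for the moment, N m; "opening": finger opening in m.
Only numpy, scipy, OpenCV 4.12 (cv2) and the standard library are available. Lean on these libraries where they do the work, as an engineer would, in place of code of your own. Each camera call takes 0.05 s, during which the arm holds its last target. There are 200 camera calls.

TASK

Strip the stud on the black stand board, in order: feel or look for how the slotted wing nut must be turned to clear the stud's cross-bar, lift it off and stand it in the metal tray with its wings up; then lay the spacer ring flat in the same tray beside it; and only then take the bracket off and set it down flat, flange up, about the middle of the white sheet. Leave everything else on the desk where it is, and let go of everything at the end.

Things in the scene. Friction and masses are not known exactly. Their poses are not given: they have to be found in the camera images.
- nut_mid (a point): The steel wing nut, half-way up on its axis, 15 mm over its underside; z up. Its flat hub, 44 mm (own x) by 36 mm (own y), 8 mm thick, carries two upright wings on the +x and -x sides, 16 to 26 mm from the axis: 52 mm over their flat outer ends, 12 mm wide along own y, 30 mm tall from the hub's underside.
- nut: The wing nut, origin on its axis at its underside. It is a bayonet, not threaded: through the hub goes a slot 29 mm long along own x (towards the wings), 12.5 mm wide, 17.5 mm in the middle. It comes off the stud upwards only when the slot lines up, within about 10 degrees, with the stud's cross-bar. About 80 g.
- stud_axis (a point): Point on the fixed steel stud's axis, 56 mm over the table; its own axes are the board's. The stud is 26 mm thick to 55 mm over the table, then a 16 mm neck, then a T head: cross-bar 26 long, 8 wide, 7 mm high, top 72.5 mm over the table. The bar's direction varies and is not given: see or feel it. At first a turn of 45 to 135 degrees in either sense lines the slot up.
- board: The black board under the stud, fixed, 170 by 170 mm, 20 mm thick, origin at the centre of its underside, on the stud's axis. Round the stud's foot a 124 mm sprung disc presses the stack up against the cross-bar with about 6 N beyond its weight (so the nut turns stiffly but freely, and rises when lined up); it lifts what is left by 5 to 6 mm once the nut is off.
- spacer_mid (a point): The aluminium spacer ring under the nut, at its centre (half-way up): 44 mm outside diameter, 30 mm bore, 16 mm high, z along its axis. Loose on the stud, about 40 g.
- bracket: The aluminium bracket under the spacer, origin at the centre of its 31 mm hole, on its underside; z up. A flat plate 8 mm thick, 44 mm wide (own y), from 22 mm behind the hole to 80 mm ahead of it along own +x, with an upright flange at the far end. Loose on the stud, about 150 g.
- bracket_flange (a point): The centre of the bracket's upright flange, 75 mm along the bracket's +x from the hole: 10 mm thick (own x), 44 mm wide (own y), 48 mm high, so its top is 24 mm over this point and the bracket's underside 24 mm under it. Can be pinched across its thickness.
- bracket_mid (a point): The middle of the bracket's plate, 29 mm along +x from the hole, 4 mm over its underside; z up.
- tray: The open aluminium tray, fixed; origin at the centre of its underside. 130 mm (own x) by 180 mm (own y) outside, 16 mm high, walls and floor 4 mm thick.
- sheet_mid (a point): The middle of the top of the square white sheet, 200 by 200 mm, fixed flat on the table, its top at 2 mm.
- bottle_a_mid (a point): Bystander: a capped clear sample jar, 60 mm diameter, 110 mm tall; this is its centre.
- bottle_b_mid (a point): Bystander: a capped clear sample jar, 60 mm diameter, 110 mm tall; this is its centre.
- bottle_c_mid (a point): Bystander: a capped clear sample jar, 60 mm diameter, 110 mm tall; this is its centre.
- petri_mid (a point): Bystander: a closed clear dish, 94 mm diameter, 18 mm high; this is its centre.
- marker_mid (a point): Bystander: a marker pen, 130 mm long, 13 mm thick, lying down along its own x; this is its centre.
- pot_mid (a point): Bystander: an open clear pot with dark contents, 72 mm diameter, 70 mm tall; this is its centre.
- spacer: The spacer ring again: origin on its axis at its underside (8 mm under its centre).

How it is judged:
By the outcome, as a careful person would: the job done as asked, in the order asked, and still so for the second after the job is handed in, with the robot touching nothing.
It also fails if it takes over 72 s, if anything falls off the work surface, if the arm or the gripper's body presses on something with over 40 N, if the wrist force passes 120 N, or if a joint passes its speed limit or range.

## Working session

There is one attempt and no reset: what is moved stays moved. The work goes in short steps, Python scripts to look and compute and a tool call to move; the robot and the scene stay as the last step left them, time stands still between calls to the robot, and variables do not carry over. Pictures are saved under pics/ and viewed, about 8 in all and at most 12, crops included, and the job is handed in when it is done.

Besides the shell and the picture viewer there is one more tool, called after ">>>" by a JSON object that holds its "method" and its "body", one argument or row to a line. move_arm: Moves the arm, as the interface text tells. Its arguments: {"type":"object","properties":{"commands":{"type":"array"},"jaw":{"type":"number"}},"required":["commands"]}

```bash
ls; mkdir -p pics; cat > h.py <<'E'
import numpy as np, cv2
from scipy.spatial.transform import Rotation as R
from plant import get_obs, snapshot, calibration, close_job, ctrl
def toolT(o=None):
    o=o or get_obs(); T=np.eye(4); T[:3,:3]=R.from_euler('xyz',o['orientation'],degrees=True).as_matrix(); T[:3,3]=o['tool_pos']; return T
def camT(n):
    c=calibration(n); return toolT()@c['tool_from_camera'] if n=='wrist' else np.array(c['T'])
def snap(n,f):
    T=camT(n); p,d=snapshot(n); cv2.imwrite('pics/%s.png'%f,p[...,::-1]); np.savez('pics/%s.npz'%f,p=p,d=d,T=T); return p,d,T
def cloud(n,d,T):
    c=calibration(n); v,u=np.mgrid[:420,:560].astype(float)
    M=np.array(c['mtx']); x=(u-M[0,2])/M[0,0]; y=(v-M[1,2])/M[1,1]; a,b=x.copy(),y.copy()
    for _ in range(8):
        s=1+c['k1']*(a*a+b*b); a,b=x/s,y/s
    P=np.stack([a*d,-b*d,-d],-1)@T[:3,:3].T+T[:3,3]; P[d<=0]=np.nan; return P
E
python3 - <<'E'
from h import *
print(get_obs(), ctrl.grip_point_offset)
for n in ['scene','top']:
    p,d,T=snap(n,n+'0'); print(n,T.round(3).tolist(), calibration(n)['mtx'])
print(calibration('wrist'))
a=np.hstack([cv2.imread('pics/scene0.png'),cv2.imread('pics/top0.png')])
E
```

```text
pics
{'clock': 0.0, 'joint_pos': array([ 8.28564406e+01,  2.05908291e+01,  6.32554425e-01, -2.03043029e-02,
       -7.01369242e+01, -1.65075326e+01]), 'qvel': array([-0.0107382 , -0.03971372, -0.0979573 ,  0.02280488, -0.03614668,
       -0.01543409]), 'tau': array([ 4.37069320e-04, -5.82709622e+01,  2.93066704e+01,  6.99735850e+00,
        7.29675448e-03, -1.51614631e-04]), 'tool_pos': array([0.27060502, 0.61782778, 0.2256197 ]), 'orientation': array([   5.17164982,   89.90290577, -108.48635694]), 'force': array([0.70388605, 0.62583013, 0.85984684]), 'moment': array([-0.05963402,  0.03655326,  0.00094805]), 'opening': 0.08765923211339582} 0.0188
scene [[0.702, -0.529, 0.476, 1.051], [0.712, 0.516, -0.477, -0.458], [0.007, 0.674, 0.739, 0.807], [0.0, 0.0, 0.0, 1.0]] [[467.75674855   0.         284.49737157]
 [  0.         467.75674855 205.13177957]
 [  0.           0.           1.        ]]
top [[-0.026, 0.993, -0.115, 0.458], [-0.999, -0.024, 0.026, 0.017], [0.023, 0.116, 0.993, 1.114], [0.0, 0.0, 0.0, 1.0]] [[500.49414244   0.         282.40397156]
 [  0.         500.49414244 205.36120657]
 [  0.           0.           1.        ]]
{'mtx': array([[339.28840083,   0.        , 281.5427955 ],
       [  0.        , 339.28840083, 208.14596343],
       [  0.        ,   0.        ,   1.        ]]), 'k1': 0.029780141376147602, 'tool_from_camera': array([[ 4.30747898e-04,  2.96729396e-01, -9.54961507e-01,
        -1.57051425e-01],
       [ 1.20730338e-03,  9.54960745e-01,  2.96729704e-01,
         8.03775670e-02],
       [ 9.99999178e-01, -1.28074395e-03,  5.31049314e-05,
        -4.79249129e-04],
       [ 0.00000000e+00,  0.00000000e+00,  0.00000000e+00,
         1.00000000e+00]])}
```

View pics/top0.png

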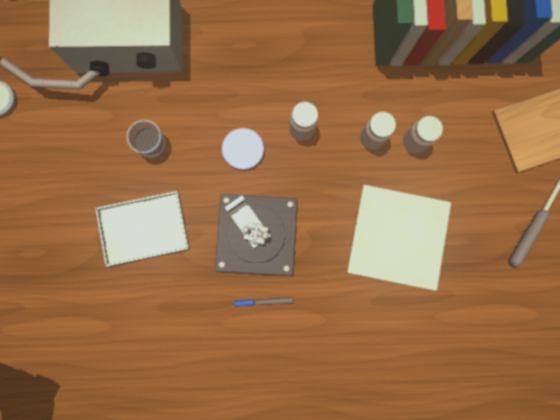

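View pics/scene0.png

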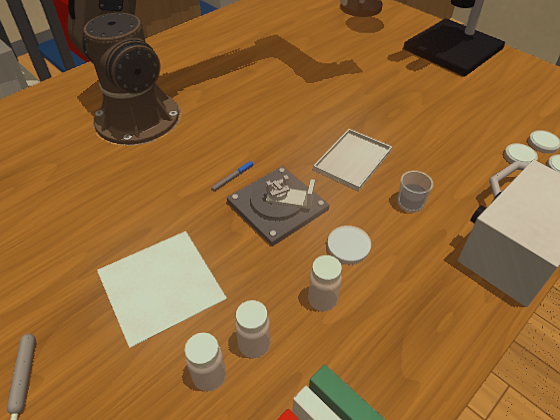

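The top view shows the stud on the board at about (256,234), with the bracket flange at (235,203). The tray is at (142,228), the sheet at (400,237) and the marker at (263,302). The dish is at (243,149), the jars at (304,118), (380,128) and (427,133), and the pot at (147,138).

```bash
python3 - <<'E'
from h import *
z=np.load('pics/top0.npz'); P=cloud('top',z['d'],z['T']); g=z['p'].astype(int)
X,Y,Z=P[...,0],P[...,1],P[...,2]
print('table z',np.nanmedian(Z[330:400,200:500]))
c0=P[234,256];print('stud px',c0)
def rect(m,name):
    m=m.astype(np.uint8); n,l,s,_=cv2.connectedComponentsWithStats(m); k=1+np.argmax(s[1:,4]); q=P[l==k]
    q=q[~np.isnan(q).any(1)]
    print(name,s[k,4],'rect',cv2.minAreaRect(q[:,:2].astype(np.float32)),'z',np.median(q[:,2]))
v,u=np.mgrid[:420,:560]
bright=g.min(-1)>140
rect(bright&(u>330)&(u<470)&(v>170)&(v<300),'sheet')
rect((g.max(-1)-g.min(-1)<60)&(u>80)&(u<200)&(v>180)&(v<275),'tray')
rect((Z>.012)&(Z<.03)&(u>205)&(u<310)&(v>185)&(v<285),'board')
rect((Z>.056)&(u>205)&(u<310)&(v>212)&(v<285),'nut')
rect((Z>.05)&(u>205)&(u<310)&(v>185)&(v<212),'flange')
for n,(a,b) in dict(pot=(147,138),dish=(243,149),ja=(304,115),jb=(382,125),jc=(430,128),m1=(236,303),m2=(290,300)).items(): print(n,P[b,a].round(3))
E
```

```text
table z 0.00010728921719704854
stud px [0.52081936 0.04590003 0.07213934]
sheet 8064 rect ((0.511483907699585, -0.2721415162086487), (0.20266936719417572, 0.20120783150196075), 77.12002563476562) z 0.002339978442238766
tray 5286 rect ((0.5445041060447693, 0.29916712641716003), (0.13722020387649536, 0.18910132348537445), 10.822235107421875) z 0.00452334575454949
board 3208 rect ((0.5241891145706177, 0.04711834713816643), (0.17002330720424652, 0.17018736898899078), 85.09947967529297) z 0.020206694311944995
nut 382 rect ((0.5237008929252625, 0.047258324921131134), (0.05017058551311493, 0.042524851858615875), 83.64310455322266) z 0.06656309891520706
flange 140 rect ((0.5855259895324707, 0.08895181119441986), (0.010977376252412796, 0.043445318937301636), 35.215152740478516) z 0.08094856180835397
pot [0.738 0.28  0.038]
dish [0.714 0.072 0.021]
ja [ 0.762 -0.059  0.11 ]
jb [ 0.737 -0.219  0.111]
jc [ 0.729 -0.319  0.109]
m1 [0.377 0.094 0.015]
m2 [ 0.38  -0.023  0.015]
```

```bash
cat >> h.py <<'E'
def go(x,y,z,jaw=None):
    """shift in present tool axes (cm) to TCP x,y,z, and spin (rad) to put jaw axis at jaw deg (mod 180); shift first, then spin"""
    o=get_obs(); T=toolT(o); s=T[:3,:3].T@(np.array([x,y,z])-T[:3,3])*100
    a=np.degrees(np.arctan2(T[1,2],T[0,2])); out=None
    if jaw is not None: out=-np.radians((jaw-a+90)%180-90)
    print('shift cm',s.round(2),'spin',out,'now jaw',a.round(1),'x-axis',T[:3,0].round(3),'j',o['joint_pos'].round(1),'t',round(o['clock'],2),'F',o['force'].round(1))
E
python3 - <<'E'
from h import *
print(toolT().round(3)); go(.524,.047,.19)
E
```

```text
[[-0.     0.916 -0.401  0.271]
 [-0.001 -0.401 -0.916  0.618]
 [-1.     0.     0.002  0.226]
 [ 0.     0.     0.     1.   ]]
shift cm [ 3.64 46.11 42.12] spin None now jaw -113.7 x-axis [-0.    -0.001 -1.   ] j [ 82.9  20.6   0.6  -0.  -70.1 -16.5] t 0.1 F [ 0.7 -0.2  1.1]
```

>>> {"method": "move_arm", "body": {
  "commands": [
    [[0.4,2.88,2.63,0],[0.4,2.88,2.63,0],[0.4,2.88,2.63,0],[0.4,2.88,2.63,0],[0.4,2.88,2.63,0],[0.4,2.88,2.63,0],[0.4,2.88,2.63,0],[0.4,2.88,2.63,0]]
  ]
}}

```text
clock: 0.9
tool_pos: [0.3976, 0.3315, 0.1943]
orientation: [-28.6, 90.0, -142.2]
force: [-0.1, -0.4, -0.2]
opening: 0.0876
```

>>> {"method": "move_arm", "body": {
  "commands": [
    [[0.1,2.88,2.63,0],[0.1,2.88,2.63,0],[0.1,2.88,2.63,0],[0.1,2.88,2.63,0],[0,2.88,2.63,0],[0,2.88,2.63,0],[0,2.88,2.63,0],[0,2.88,2.63,0]]
  ]
}}

```text
clock: 1.7
tool_pos: [0.5243, 0.0464, 0.1904]
orientation: [-70.1, 90.0, 176.2]
force: [0.4, 0.6, -0.3]
opening: 0.0875
```

>>> {"method": "move_arm", "body": {
  "commands": [
    [[0,0,0,0],[0,0,0,0],[0,0,0,0]]
  ]
}}

```text
clock: 2.0
tool_pos: [0.5237, 0.0483, 0.1904]
orientation: [-63.1, 90.0, -176.7]
force: [0.0, -0.1, 0.0]
opening: 0.0873
```

```bash
python3 - <<'E'
from h import *
go(.524,.047,.19)
p,d,T=snap('wrist','w1'); P=cloud('wrist',d,T); r=np.hypot(P[...,0]-.524,P[...,1]-.047)
Z=P[...,2]
for nm,m in dict(wings=(Z>.078)&(r<.035),bar=(Z>.069)&(Z<.076)&(r<.02),fl=(Z>.072)&(r>.05)&(r<.1)).items():
    q=P[m]; print(nm,m.sum(),q.mean(0).round(4),cv2.minAreaRect(q[:,:2].astype(np.float32)),np.percentile(q[:,2],[5,50,95]).round(4))
c=p[60:360,130:430]; cv2.imwrite('pics/w1c.png',cv2.resize(c[...,::-1],None,fx=2,fy=2,interpolation=cv2.INTER_CUBIC))
E
```

```text
shift cm [0.04 0.07 0.11] spin None now jaw -113.7 x-axis [-0. -0. -1.] j [ 26.6   8.1 -21.   -0.  -60.9  39.7] t 2.0 F [ 0.  -0.1  0. ]
wings 19230 [0.5464 0.0362 0.2833] ((0.5346174836158752, 0.041747163981199265), (0.055208586156368256, 0.041928309947252274), 70.20977020263672) [0.2696 0.291  0.2987]
bar 312 [0.5227 0.048  0.0715] ((0.5252326130867004, 0.04853016138076782), (0.03337733447551727, 0.027285754680633545), 41.03767013549805) [0.0701 0.0715 0.073 ]
fl 34290 [0.5528 0.0433 0.2686] ((0.5405197143554688, 0.04584739729762077), (0.15953661501407623, 0.06979383528232574), 57.275672912597656) [0.2129 0.278  0.2948]
```

View pics/w1c.png

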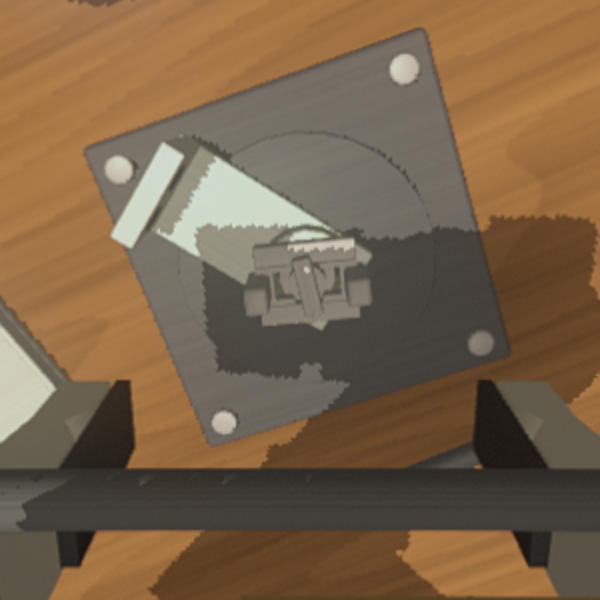

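The wrist crop shows the wings at about (257,290) and (357,288), nearly along the jaw axis. The cross-bar runs from (303,262) to (315,315), nearly square to them. I'll measure both from depth.

```bash
python3 - <<'E'
from h import *
z=np.load('pics/w1.npz'); P=cloud('wrist',z['d'],z['T']); Z=P[...,2]; r=np.hypot(P[...,0]-.524,P[...,1]-.047)
def f(nm,m):
    n,l,s,_=cv2.connectedComponentsWithStats(m.astype(np.uint8))
    for k in range(1,n):
        if s[k,4]>15:
            q=P[l==k]; print(nm,s[k],q.mean(0).round(4),cv2.minAreaRect(q[:,:2].astype(np.float32)))
f('wing',(Z>.082)&(Z<.092)&(r<.04)); f('bar',(Z>.0705)&(Z<.0735)&(r<.018)); f('fl',(Z>.076)&(Z<.088)&(r>.05)&(r<.1)); f('board',(abs(Z-.02)<.004)&(r<.13)); f('hub',(abs(Z-.065)<.003)&(r<.035)); f('plate',(abs(Z-.041)<.003)&(r<.1))
a=np.radians(-113.7); e=np.array([np.cos(a),np.sin(a)])
m=(Z>.066)&(Z<.0745)&(r<.0135); h=Z[m]; print(m.sum(),np.histogram(h,10))
m=(Z>.0700)&(Z<.0745)&(r<.0145); q=P[m][:,:2]; C=np.cov(q.T); w,V=np.linalg.eigh(C); print('bar dir',np.degrees(np.arctan2(V[1,1],V[0,1])),w,q.mean(0))
E
```

```text
wing [303 198  13  16 179] [0.5162 0.0279 0.0861] ((0.5157286524772644, 0.028057929128408432), (0.009874011389911175, 0.011755205690860748), 70.08572387695312)
wing [251 203  14  16 179] [0.5291 0.0675 0.086 ] ((0.528474748134613, 0.0680755078792572), (0.010163804516196251, 0.01235195342451334), 72.96641540527344)
bar [276 189  15  30 249] [0.5225 0.0478 0.0716] ((0.5220114588737488, 0.047930389642715454), (0.00794635433703661, 0.02606259658932686), 80.25616455078125)
fl [186 131  37  53 751] [0.5845 0.0888 0.0804] ((0.5842167139053345, 0.08984789252281189), (0.010586291551589966, 0.0445791557431221), 34.30868911743164)
board [  172    74   213   210 13789] [0.5293 0.0366 0.019 ] ((0.522264838218689, 0.04796978831291199), (0.16960182785987854, 0.17008119821548462), 85.05540466308594)
hub [ 254  179   59   44 1291] [0.5239 0.0475 0.0646] ((0.5218588709831238, 0.047765810042619705), (0.050197284668684006, 0.036460936069488525), 71.94386291503906)
plate [ 206  127   94   76 2691] [0.5599 0.0717 0.0406] ((0.5536245107650757, 0.06940567493438721), (0.08297435194253922, 0.04454948753118515), 33.61067581176758)
plate [308 182   8  11  51] [0.5178 0.0217 0.0403] ((0.5178370475769043, 0.022175097838044167), (0.008075128309428692, 0.006553276441991329), 39.47386169433594)
plate [286 221   7   4  19] [0.4942 0.0535 0.0406] ((0.4939005374908447, 0.05383047088980675), (0.00577881932258606, 0.0035745587665587664), 74.72640991210938)
282 (array([ 10,   7,   2,   1,   7,  19,  61, 102,  59,  14]), array([0.06604844, 0.06678082, 0.0675132 , 0.06824558, 0.06897796,
       0.06971034, 0.07044271, 0.07117509, 0.07190747, 0.07263985,
       0.07337223]))
bar dir 170.46883614582293 [5.13928504e-06 5.41469052e-05] [0.52241623 0.04783094]
```

```bash
python3 - <<'E'
from h import *
go(.5226,.0477,.062,72)
E
```

```text
shift cm [12.85 -0.06  0.13] spin -0.09781687329904844 now jaw -113.6 x-axis [-0.  0. -1.] j [ 26.7   8.1 -21.   -0.  -60.9  39.7] t 2.05 F [-0.   0.   0.1]
```

>>> {"method": "move_arm", "body": {
  "commands": [
    [[0,-0.06,0.13,0],[0,0,0,-0.1],[3,0,0,0],[3,0,0,0],[3,0,0,0],[2,0,0,0],[1,0,0,0],[0.8,0,0,0]]
  ],
  "jaw": 7.2
}}

```text
clock: 2.85
tool_pos: [0.523, 0.0476, 0.0622]
orientation: [-14.3, 90.0, -122.2]
force: [-0.6, 0.5, -0.1]
opening: 0.072
```

>>> {"method": "move_arm", "body": {
  "commands": [
    [[0,0,0,0],[0,0,0,0],[0,0,0,0]]
  ]
}}

```text
clock: 3.15
tool_pos: [0.5237, 0.0473, 0.0636]
orientation: [129.9, 89.9, 21.9]
force: [-0.2, 0.4, -0.4]
opening: 0.0722
```

>>> {"method": "move_arm", "body": {
  "commands": [
    [[0,0,0,0],[0,0,0,0],[0,0,0,0],[0,0,0,0],[0,0,0,0]]
  ],
  "jaw": 4.6
}}

```text
clock: 3.65
tool_pos: [0.5231, 0.047, 0.0628]
orientation: [113.2, 90.0, 5.3]
force: [-0.9, 0.1, 2.9]
opening: 0.0517
```

```bash
python3 - <<'E'
from h import *
go(.5226,.0477,.062,72); print(get_obs()['moment'],get_obs()['opening'])
E
```

```text
shift cm [ 0.08 -0.07 -0.05] spin 0.001368806337748465 now jaw -107.9 x-axis [ 0.  0. -1.] j [ 26.6  16.3 -30.    0.  -43.6  45.5] t 3.65 F [-0.9  0.1  2.9]
[ 8.97141048e-02  3.70899109e-01 -1.95174322e-04] 0.05174020101689889
```

>>> {"method": "move_arm", "body": {
  "commands": [
    [[0,0,0,0.13],[0,0,0,0.13],[0,0,0,0.13],[0,0,0,0.13],[0,0,0,0.13],[0,0,0,0]]
  ]
}}

```text
clock: 4.25
tool_pos: [0.5233, 0.047, 0.0628]
orientation: [148.2, 90.0, 3.0]
force: [-0.3, -1.0, 4.1]
opening: 0.0518
```

```bash
python3 - <<'E'
from h import *
go(.5226,.0477,.062,-9.5); print(get_obs()['moment'],get_obs()['opening'])
E
```

```text
shift cm [ 0.08 -0.1   0.02] spin 0.7720116233461378 now jaw -145.3 x-axis [ 0.001  0.    -1.   ] j [ 26.6  16.3 -30.    0.  -43.6   8.2] t 4.25 F [-0.3 -1.   4.1]
[-0.09270309 -0.04897418 -0.15417249] 0.05176819333383662
```

>>> {"method": "move_arm", "body": {
  "commands": [
    [[0,0,0,0.13],[0,0,0,0.13],[0,0,0,0.13],[0,0,0,0.13],[0,0,0,0.13],[0,0,0,0.12],[0,0,0,0],[0,0,0,0]]
  ]
}}

```text
clock: 5.05
tool_pos: [0.5232, 0.0468, 0.063]
orientation: [149.0, 90.0, -40.0]
force: [-1.2, -0.7, 4.8]
opening: 0.0516
```

>>> {"method": "move_arm", "body": {
  "commands": [
    [[-0.3,0,0,0],[-0.3,0,0,0],[-0.3,0,0,0],[0,0,0,0]]
  ]
}}

```text
clock: 5.45
tool_pos: [0.5229, 0.0471, 0.0717]
orientation: [-81.3, 90.0, 89.5]
force: [-0.2, 0.6, -0.6]
opening: 0.0519
```

```bash
python3 - <<'E'
from h import *
go(.5226,.0477,.12,-9.5); print(get_obs()['moment'],get_obs()['opening'])
E
```

```text
shift cm [-4.83 -0.05  0.04] spin 0.004437783021541166 now jaw 170.8 x-axis [ 0.  0. -1.] j [ 26.6  15.6 -29.5  -0.  -44.9 -35.8] t 5.45 F [-0.2  0.6 -0.6]
[ 0.07478429 -0.09193273 -0.00312646] 0.051949760121633104
```

>>> {"method": "move_arm", "body": {
  "commands": [
    [[-2,0,0,0],[-3,0,0,0],[-3,0,0,0],[0,0,0,0]]
  ]
}}

```text
clock: 5.85
tool_pos: [0.5252, 0.0478, 0.1554]
orientation: [-152.3, 89.6, 18.5]
force: [1.0, 0.4, -0.8]
opening: 0.0518
```

```bash
python3 - <<'E'
from h import *
go(.537,.338,.15,10.8); print(get_obs()['opening'])
E
```

```text
shift cm [  0.6  -28.83   3.48] spin -0.34921108437376036 now jaw 170.8 x-axis [ 0.006  0.002 -1.   ] j [ 26.6   9.9 -23.9   0.1 -55.8 -35.8] t 5.85 F [ 1.   0.4 -0.8]
0.05182681648626444
```

>>> {"method": "move_arm", "body": {
  "commands": [
    [[0,-3.6,0.43,0],[0,-3.6,0.43,0],[0,-3.6,0.43,0],[0,-3.6,0.43,0],[0,-3.6,0.44,0],[0,-3.6,0.44,0],[0,-3.6,0.44,0],[0,-3.6,0.44,0]]
  ]
}}

```text
clock: 6.65
tool_pos: [0.5344, 0.3382, 0.1504]
orientation: [39.7, 89.9, -149.6]
force: [1.3, -0.3, -0.3]
opening: 0.0519
```

>>> {"method": "move_arm", "body": {
  "commands": [
    [[0,0,0,-0.12],[0,0,0,-0.12],[0,0,0,-0.11],[0,0,0,0],[0,0,0,0]]
  ]
}}

```text
clock: 7.15
tool_pos: [0.5348, 0.3367, 0.1508]
orientation: [24.5, 89.9, -144.9]
force: [0.6, 0.1, -0.3]
opening: 0.0515
```

```bash
python3 - <<'E'
from h import *
go(.537,.338,.01,10.8); print(get_obs()['opening'])
p,d,T=snap('wrist','w2')
P=cloud('wrist',d,T);Z=P[...,2]
m=(Z>.0125)&(Z<.022)&(np.hypot(P[...,0]-.5445,P[...,1]-.299)<.13)&(P[...,1]>.17); q=P[m][:,:2].astype(np.float32); print(m.sum(),cv2.minAreaRect(q),q.min(0),q.max(0))
m=(Z>.0)&(Z<.007)&(p.min(-1)>150); print('floor z',np.median(Z[m&(np.hypot(P[...,0]-.5445,P[...,1]-.299)<.05)]))
E
```

```text
shift cm [14.08 -0.1  -0.26] spin -0.0036216814245912396 now jaw -169.4 x-axis [-0.001 -0.001 -1.   ] j [ 49.9  19.8 -10.8  -0.  -59.5 -39.3] t 7.15 F [ 0.6  0.1 -0.3]
0.05152657061371221
3192 ((0.5420339107513428, 0.29715198278427124), (0.1306687295436859, 0.17956820130348206), 10.781919479370117) [0.46246082 0.19763523] [0.6223822 0.3965269]
floor z 0.0027970991789619537
```

View pics/w2.png

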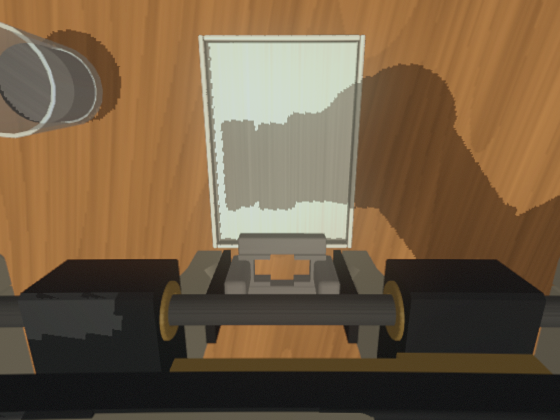

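The wrist picture shows the held nut at (281,270) with its wings up. The whole tray rim is visible, from (202,37) to (350,247), and its centre works out at (0.542, 0.297). I'm over the spot I want, so I'll descend.

>>> {"method": "move_arm", "body": {
  "commands": [
    [[4,0,0,0],[4,0,0,0],[3,0,0,0],[1.5,0,0,0],[0.8,0,0,0],[0.4,0,0,0],[0,0,0,0],[0,0,0,0]]
  ]
}}

```text
clock: 8.0
tool_pos: [0.5357, 0.3374, 0.0156]
orientation: [-146.5, 89.9, 44.2]
force: [0.3, 0.5, -0.9]
opening: 0.0517
```

>>> {"method": "move_arm", "body": {
  "commands": [
    [[0.1,0,0,0],[0.1,0,0,0],[0,0,0,0]]
  ]
}}

```text
clock: 8.3
tool_pos: [0.5352, 0.337, 0.0129]
orientation: [-135.8, 90.0, 54.9]
force: [-0.4, 0.9, -1.4]
opening: 0.0515
```

>>> {"method": "move_arm", "body": {
  "commands": [
    [[0.15,0,0,0],[0.1,0,0,0],[0,0,0,0],[0,0,0,0]]
  ]
}}

```text
clock: 8.7
tool_pos: [0.5351, 0.3368, 0.01]
orientation: [45.8, 90.0, -123.5]
force: [0.2, 0.1, -0.8]
opening: 0.0516
```

>>> {"method": "move_arm", "body": {
  "commands": [
    [[0.1,0,0,0],[0,0,0,0],[0,0,0,0]]
  ]
}}

```text
clock: 9.0
tool_pos: [0.5352, 0.337, 0.0093]
orientation: [-152.6, 90.0, 38.2]
force: [-0.3, -0.6, 2.4]
opening: 0.052
```

>>> {"method": "move_arm", "body": {
  "commands": [
    [[0.1,0,0,0],[0,0,0,0],[0,0,0,0]]
  ]
}}

```text
clock: 9.3
tool_pos: [0.5352, 0.337, 0.0093]
orientation: [-163.8, 90.0, 27.0]
force: [-3.2, -1.1, 11.1]
opening: 0.052
```

>>> {"method": "move_arm", "body": {
  "commands": [
    [[-0.1,0,0,0],[0,0,0,0]]
  ]
}}

```text
clock: 9.5
tool_pos: [0.5352, 0.337, 0.0093]
orientation: [-145.3, 90.0, 45.5]
force: [-2.0, 0.9, 4.0]
opening: 0.052
```

>>> {"method": "move_arm", "body": {
  "commands": [
    [[0,0,0,0],[0,0,0,0],[0,0,0,0],[0,0,0,0]]
  ],
  "jaw": 6.4
}}

```text
clock: 9.9
tool_pos: [0.5351, 0.3368, 0.0089]
orientation: [35.0, 90.0, -134.3]
force: [-1.0, -0.4, -0.1]
opening: 0.0639
```

>>> {"method": "move_arm", "body": {
  "commands": [
    [[-1,0,0,0],[-2,0,0,0],[-4,0,0,0],[-4,0,0,0],[-3.5,0,0,0],[0,0,0,0]]
  ]
}}

```text
clock: 10.5
tool_pos: [0.5376, 0.3389, 0.161]
orientation: [-150.4, 89.4, 40.4]
force: [0.2, 1.1, -0.1]
opening: 0.0639
```

```bash
python3 - <<'E'
from h import *
p,d,T=snap('top','t2'); P=cloud('top',d,T);Z=P[...,2]
def q(nm,m):
    a=P[m]; print(nm,m.sum(),a.mean(0).round(4),cv2.minAreaRect(a[:,:2].astype(np.float32)))
r=np.hypot(P[...,0]-.535,P[...,1]-.337); q('nut',(r<.05)&(Z>.01)&(Z<.05)&(r<.035)); print(np.percentile(Z[(r<.035)],[50,90,97]))
go(.523,.047,.17)
E
```

```text
nut 274 [0.5373 0.3362 0.0176] ((0.5373549461364746, 0.33710139989852905), (0.05258893221616745, 0.03880500793457031), 10.038344383239746)
[0.0111733  0.26893508 0.2766848 ]
shift cm [-1.33 28.34  6.76] spin None now jaw -169.2 x-axis [ 0.005  0.005 -1.   ] j [ 49.8  19.4 -10.4   0.  -59.8 -39.1] t 10.55 F [-0.6 -0.9 -0.2]
```

>>> {"method": "move_arm", "body": {
  "commands": [
    [[-0.2,3.55,0.85,0],[-0.2,3.55,0.85,0],[-0.2,3.55,0.85,0],[0,3.55,0.85,0],[0,3.55,0.84,0],[0,3.55,0.84,0],[0,3.55,0.84,0],[0,3.5,0.84,0]]
  ]
}}

```text
clock: 11.35
tool_pos: [0.5208, 0.0441, 0.1596]
orientation: [6.0, 89.9, -163.2]
force: [0.9, 0.4, 0.6]
opening: 0.064
```

>>> {"method": "move_arm", "body": {
  "commands": [
    [[0,0,0,0],[0,0,0,0],[0,0,0,0]]
  ]
}}

```text
clock: 11.65
tool_pos: [0.5217, 0.046, 0.1598]
orientation: [5.8, 90.0, -163.4]
force: [0.7, 0.1, 0.6]
opening: 0.064
```

```bash
python3 - <<'E'
from h import *
p,d,T=snap('wrist','w3'); P=cloud('wrist',d,T); Z=P[...,2]; r=np.hypot(P[...,0]-.5225,P[...,1]-.0477)
print(np.histogram(Z[r<.03],bins=np.arange(.03,.08,.003)))
def f(nm,m):
    n,l,s,_=cv2.connectedComponentsWithStats(m.astype(np.uint8)); k=1+np.argmax(s[1:,4])
    q=P[l==k]; print(nm,s[k],q.mean(0).round(4),cv2.minAreaRect(q[:,:2].astype(np.float32)),cv2.minEnclosingCircle(q[:,:2].astype(np.float32)))
f('ring',(Z>.058)&(Z<.067)&(r<.035)); f('bar',(Z>.070)&(Z<.076)&(r<.018)); f('plate',(Z>.042)&(Z<.05)&(r<.1)); f('fl',(Z>.08)&(Z<.092)&(r>.05)&(r<.1))
go(.5226,.0477,.050)
c=p[60:360,130:430]; cv2.imwrite('pics/w3c.png',cv2.resize(c[...,::-1],None,fx=2,fy=2,interpolation=cv2.INTER_CUBIC))
E
```

```text
(array([   0,    3,  660,  101,   91,  674,   83,  226,  211,  129, 1144,
        146,   46,  273,   76,    0]), array([0.03 , 0.033, 0.036, 0.039, 0.042, 0.045, 0.048, 0.051, 0.054,
       0.057, 0.06 , 0.063, 0.066, 0.069, 0.072, 0.075, 0.078]))
ring [ 254  184   55   53 1252] [0.5223 0.0471 0.0616] ((0.5220458507537842, 0.04785563424229622), (0.04269767552614212, 0.0427650585770607), 59.24712371826172) ((0.5220404267311096, 0.048181381076574326), 0.022096266970038414)
bar [264 206  34  19 331] [0.5221 0.0478 0.0715] ((0.5221014618873596, 0.04784397780895233), (0.008374301716685295, 0.025800306349992752), 80.6419448852539) ((0.5221250653266907, 0.047803547233343124), 0.013055901974439621)
plate [ 184  171  131   87 3333] [0.5555 0.0675 0.046 ] ((0.5453489422798157, 0.06410825252532959), (0.10044460743665695, 0.044821858406066895), 34.123226165771484) ((0.5458027720451355, 0.06362882256507874), 0.054519981145858765)
fl [170 229  25  28 354] [0.5909 0.0777 0.0851] ((0.5908688902854919, 0.07949259877204895), (0.010535208508372307, 0.01884537562727928), 33.83369827270508) ((0.5902916193008423, 0.07926194369792938), 0.01021593902260065)
shift cm [10.99 -0.12 -0.12] spin None now jaw -169.2 x-axis [-0. -0. -1.] j [ 26.6   9.5 -23.7  -0.  -56.8 -15.7] t 11.7 F [-0.4  0.1  0.6]
```

View pics/w3c.png

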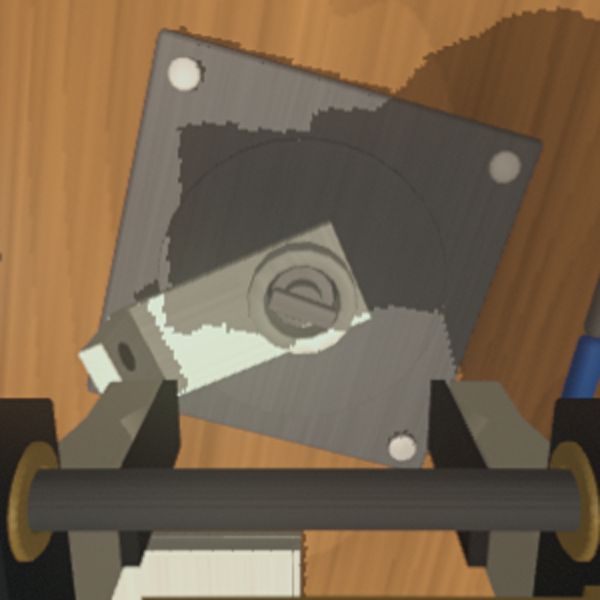

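The crop shows the ring at about (303,297), seated on the lifted plate, with the bar through its bore and the flange lower-left at (98,368). The ring top is at 62 mm and the plate at 46 mm, as expected.

>>> {"method": "move_arm", "body": {
  "commands": [
    [[0,-0.12,-0.05,0],[3,0,0,0],[3,0,0,0],[2.5,0,0,0],[1.5,0,0,0],[0.9,0,0,0],[0,0,0,0],[0,0,0,0]]
  ]
}}

```text
clock: 12.5
tool_pos: [0.5224, 0.0475, 0.0515]
orientation: [171.6, 90.0, 2.4]
force: [0.6, -0.3, 0.8]
opening: 0.0641
```

>>> {"method": "move_arm", "body": {
  "commands": [
    [[0,0,0,0],[0,0,0,0],[0,0,0,0],[0,0,0,0],[0,0,0,0]]
  ],
  "jaw": 3.8
}}

```text
clock: 13.0
tool_pos: [0.5222, 0.0471, 0.0516]
orientation: [-171.4, 90.0, 19.4]
force: [-1.3, 0.8, 4.1]
opening: 0.042
```

>>> {"method": "move_arm", "body": {
  "commands": [
    [[-0.5,0,0,0],[-1,0,0,0],[-1,0,0,0],[-2,0,0,0],[-3,0,0,0],[-3,0,0,0],[0,0,0,0],[0,0,0,0]]
  ]
}}

```text
clock: 13.8
tool_pos: [0.5223, 0.0472, 0.1574]
orientation: [-160.7, 89.8, 30.0]
force: [0.1, -0.6, -0.2]
opening: 0.0426
```

```bash
python3 - <<'E'
from h import *
go(.5495,.258,.16,10.8); print(get_obs()['opening'])
E
```

```text
shift cm [ -0.22 -20.2   -6.61] spin -0.0006155692675717044 now jaw -169.2 x-axis [ 0.002  0.001 -1.   ] j [ 26.6   9.7 -23.9  -0.  -56.3 -15.8] t 13.8 F [ 0.1 -0.6 -0.2]
0.042551976724722
```

>>> {"method": "move_arm", "body": {
  "commands": [
    [[0,-2.53,-0.83,0],[0,-2.53,-0.83,0],[0,-2.53,-0.83,0],[0,-2.53,-0.83,0],[0,-2.52,-0.83,0],[0,-2.52,-0.82,0],[0,-2.52,-0.82,0],[0,-2.52,-0.82,0]]
  ]
}}

```text
clock: 14.6
tool_pos: [0.5485, 0.2584, 0.155]
orientation: [25.7, 89.9, -143.6]
force: [-0.1, 0.3, -1.6]
opening: 0.0424
```

>>> {"method": "move_arm", "body": {
  "commands": [
    [[0,0,0,0],[0,0,0,0],[0,0,0,0]]
  ]
}}

```text
clock: 14.9
tool_pos: [0.5486, 0.2569, 0.1554]
orientation: [25.4, 89.9, -143.8]
force: [0.4, -1.5, -0.2]
opening: 0.0424
```

```bash
python3 - <<'E'
from h import *
p,d,T=snap('wrist','w4'); go(.5495,.258,.02,10.8)
P=cloud('wrist',d,T)@T[:3,:3]-T[:3,3]@T[:3,:3]  # tool frame
m=(abs(P[...,0]+.006)<.02)&(np.hypot(P[...,1],P[...,2])<.024)&(abs(P[...,2])<.02)
q=P[m]; print(m.sum(),q.min(0),q.max(0))
t=q[(q[:,0]<np.percentile(q[:,0],50))]; print(np.linalg.lstsq(np.c_[t[:,1:],np.ones(len(t))],t[:,0],rcond=None)[0])
c=p[150:400,150:430]; cv2.imwrite('pics/w4c.png',cv2.resize(c[...,::-1],None,fx=2,fy=2,interpolation=cv2.INTER_CUBIC))
E
```

```text
shift cm [13.57 -0.11 -0.1 ] spin -0.0011493132792256007 now jaw -169.3 x-axis [-0.001 -0.001 -1.   ] j [ 43.5  17.2 -13.9  -0.  -58.9 -32.8] t 14.95 F [-0.2  1.1 -0.2]Traceback (most recent call last):
  File "<stdin>", line 5, in <module>
    return umr_minimum(a, axis, None, out, keepdims, initial, where)
ValueError: zero-size array to reduction operation minimum which has no identity
```

```bash
python3 - <<'E'
from h import *
p=cv2.imread('pics/w4.png')
c=p[150:400,150:430]; cv2.imwrite('pics/w4c.png',cv2.resize(c,None,fx=2,fy=2,interpolation=cv2.INTER_CUBIC))
E
```

```text
(no output)
```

View pics/w4c.png

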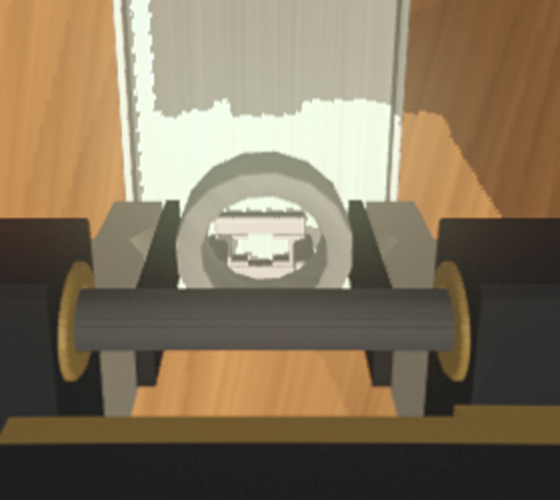

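The crop shows the ring level between the pads at about (265,240), with the nut's wings seen through its bore and no visible tilt. I'll lower it.

>>> {"method": "move_arm", "body": {
  "commands": [
    [[4,0,0,0],[4,0,0,0],[3,0,0,0],[2,0,0,0],[0.8,0,0,0],[0.3,0,0,0],[0,0,0,0],[0,0,0,0]]
  ]
}}

```text
clock: 15.75
tool_pos: [0.5499, 0.2582, 0.0164]
orientation: [-153.0, 89.9, 37.8]
force: [-0.2, 0.4, 0.9]
opening: 0.0421
```

>>> {"method": "move_arm", "body": {
  "commands": [
    [[0.15,0,0,0],[0.1,0,0,0],[0,0,0,0],[0,0,0,0]]
  ]
}}

```text
clock: 16.15
tool_pos: [0.5492, 0.2578, 0.0127]
orientation: [-154.6, 90.0, 36.2]
force: [-0.2, 0.1, 0.1]
opening: 0.0424
```

>>> {"method": "move_arm", "body": {
  "commands": [
    [[0.1,0,0,0],[0,0,0,0],[0,0,0,0]]
  ]
}}

```text
clock: 16.45
tool_pos: [0.5491, 0.2578, 0.0115]
orientation: [33.6, 90.0, -135.6]
force: [-0.4, -0.5, -0.3]
opening: 0.0423
```

>>> {"method": "move_arm", "body": {
  "commands": [
    [[0.15,0,0,0],[0,0,0,0],[0,0,0,0]]
  ]
}}

```text
clock: 16.75
tool_pos: [0.5491, 0.2577, 0.01]
orientation: [42.2, 90.0, -127.0]
force: [-0.7, -0.2, -0.6]
opening: 0.0422
```

>>> {"method": "move_arm", "body": {
  "commands": [
    [[0.1,0,0,0],[0,0,0,0],[0,0,0,0]]
  ]
}}

```text
clock: 17.05
tool_pos: [0.5491, 0.2577, 0.009]
orientation: [33.0, 90.0, -136.2]
force: [-0.3, 0.3, -0.8]
opening: 0.0423
```

>>> {"method": "move_arm", "body": {
  "commands": [
    [[0.1,0,0,0],[0,0,0,0],[0,0,0,0]]
  ]
}}

```text
clock: 17.35
tool_pos: [0.5492, 0.2578, 0.0086]
orientation: [-169.8, 90.0, 21.0]
force: [-2.3, -1.1, 5.1]
opening: 0.0424
```

>>> {"method": "move_arm", "body": {
  "commands": [
    [[0.05,0,0,0],[0,0,0,0],[0,0,0,0]]
  ]
}}

```text
clock: 17.65
tool_pos: [0.5493, 0.2579, 0.0086]
orientation: [-168.7, 90.0, 22.1]
force: [-4.2, -1.1, 9.8]
opening: 0.0425
```

>>> {"method": "move_arm", "body": {
  "commands": [
    [[-0.1,0,0,0],[0,0,0,0]]
  ]
}}

```text
clock: 17.85
tool_pos: [0.5492, 0.2579, 0.0086]
orientation: [-143.8, 90.0, 47.0]
force: [-0.5, -0.4, 1.9]
opening: 0.0424
```

>>> {"method": "move_arm", "body": {
  "commands": [
    [[0,0,0,0],[0,0,0,0],[0,0,0,0],[0,0,0,0]]
  ],
  "jaw": 6.0
}}

```text
clock: 18.25
tool_pos: [0.5491, 0.2577, 0.0084]
orientation: [33.5, 90.0, -135.7]
force: [0.2, -0.8, -0.3]
opening: 0.0596
```

>>> {"method": "move_arm", "body": {
  "commands": [
    [[-1,0,0,0],[-2,0,0,0],[-4,0,0,0],[-4,0,0,0],[-3.5,0,0,0],[0,0,0,0],[0,0,0,0]]
  ]
}}

```text
clock: 18.95
tool_pos: [0.5495, 0.2582, 0.1553]
orientation: [-145.3, 89.8, 45.5]
force: [0.1, -0.5, -0.8]
opening: 0.0598
```

```bash
python3 - <<'E'
from h import *
go(.5843,.0899,.16,34.1)
E
```

```text
shift cm [-0.5  17.18 -0.28] spin -0.4072015415976365 now jaw -169.2 x-axis [ 0.002  0.002 -1.   ] j [ 43.6  17.2 -13.9  -0.  -58.6 -32.8] t 18.95 F [ 0.1 -0.5 -0.8]
```

>>> {"method": "move_arm", "body": {
  "commands": [
    [[-0.4,3.4,-0.05,0],[-0.1,3.4,-0.05,0],[0,3.4,-0.05,0],[0,3.4,-0.05,0],[0,3.6,-0.08,0],[0,0,0,-0.14],[0,0,0,-0.14],[0,0,0,-0.13]]
  ],
  "jaw": 4.0
}}

```text
clock: 19.75
tool_pos: [0.5833, 0.0884, 0.1572]
orientation: [-13.2, 89.9, -158.7]
force: [1.1, 0.4, -0.1]
opening: 0.0397
```

>>> {"method": "move_arm", "body": {
  "commands": [
    [[0,0,0,0],[0,0,0,0],[0,0,0,0]]
  ]
}}

```text
clock: 20.05
tool_pos: [0.5837, 0.0893, 0.1581]
orientation: [-11.3, 89.9, -157.2]
force: [-0.5, -0.2, 0.6]
opening: 0.0398
```

```bash
python3 - <<'E'
from h import *
go(.5843,.0899,.052,34.1)
p,d,T=snap('wrist','w5'); P=cloud('wrist',d,T); Z=P[...,2]; r=np.hypot(P[...,0]-.5225,P[...,1]-.0477)
def f(nm,m):
    n,l,s,_=cv2.connectedComponentsWithStats(m.astype(np.uint8)); k=1+np.argmax(s[1:,4])
    q=P[l==k]; print(nm,s[k],q.mean(0).round(4),cv2.minAreaRect(q[:,:2].astype(np.float32)))
f('fl',(Z>.08)&(Z<.092)&(r>.05)&(r<.1)); f('plate',(Z>.042)&(Z<.05)&(r<.1))
p,d,T=snap('top','t3'); P=cloud('top',d,T); Z=P[...,2]
f('ring',(np.hypot(P[...,0]-.55,P[...,1]-.259)<.03)&(Z>.014)&(Z<.03)); f('nut',(np.hypot(P[...,0]-.537,P[...,1]-.338)<.035)&(Z>.0095)&(Z<.045))
E
```

```text
shift cm [ 1.061e+01 -1.000e-02 -9.000e-02] spin 3.5462480863004336e-05 now jaw -145.9 x-axis [-0.001 -0.    -1.   ] j [ 27.7  15.7 -15.7  -0.  -58.6   6.5] t 20.05 F [-0.5 -0.2  0.6]
fl [274 189  14  60 827] [0.585  0.0891 0.0858] ((0.5844868421554565, 0.0901121199131012), (0.009543351829051971, 0.04403507336974144), 34.390193939208984)
plate [ 275  178  127   52 4578] [0.548  0.0636 0.0459] ((0.5460296869277954, 0.06429412961006165), (0.10167008638381958, 0.04437091574072838), 34.09712600708008)
ring [152 222  18  13  79] [0.5389 0.2501 0.0196] ((0.5387430191040039, 0.2509978115558624), (0.01737668365240097, 0.04082280397415161), 27.043384552001953)Traceback (most recent call last):
  File "<stdin>", line 9, in <module>
  File "<stdin>", line 5, in f
    return _wrapfunc(a, 'argmax', axis=axis, out=out, **kwds)
    return bound(*args, **kwds)
ValueError: attempt to get argmax of an empty sequence
```

>>> {"method": "move_arm", "body": {
  "commands": [
    [[3,0,0,0],[3,0,0,0],[2.5,0,0,0],[1.4,0,0,0],[0.7,0,0,0],[0,0,0,0],[0,0,0,0]]
  ]
}}

```text
clock: 20.85
tool_pos: [0.5846, 0.0896, 0.0533]
orientation: [159.1, 89.9, 13.3]
force: [-0.1, 0.3, 0.1]
opening: 0.0399
```

>>> {"method": "move_arm", "body": {
  "commands": [
    [[0,0,0,0],[0,0,0,0],[0,0,0,0],[0,0,0,0],[0,0,0,0],[0,0,0,0]]
  ],
  "jaw": 0.4
}}

```text
clock: 21.45
tool_pos: [0.5842, 0.0894, 0.0528]
orientation: [160.3, 90.0, 14.5]
force: [-0.5, 0.2, 2.4]
opening: 0.0098
```

>>> {"method": "move_arm", "body": {
  "commands": [
    [[-0.3,0,0,0],[-0.5,0,0,0],[-0.7,0,0,0],[-1,0,0,0],[0,0,0,0]]
  ]
}}

```text
clock: 21.95
tool_pos: [0.5851, 0.0897, 0.0795]
orientation: [164.9, 89.8, 19.2]
force: [0.9, 0.4, -1.4]
opening: 0.01
```

>>> {"method": "move_arm", "body": {
  "commands": [
    [[-1,0,0,0],[-1.5,0,0,0],[-2,0,0,0],[-3,0,0,0],[-2,0,0,0],[0,0,0,0],[0,0,0,0]]
  ]
}}

```text
clock: 22.65
tool_pos: [0.5838, 0.0894, 0.1729]
orientation: [-157.0, 90.0, 57.2]
force: [-0.1, -0.7, -2.3]
opening: 0.0098
```

```bash
python3 - <<'E'
from h import *
o=get_obs(); print(o['moment'],o['opening'])
p,d,T=snap('wrist','w6'); P=cloud('wrist',d,T); 
Q=(P-T[:3,3])@T[:3,:3]
m=(abs(Q[...,1])<.02)&(Q[...,2]<-.012)&(Q[...,2]>-.1)&(abs(Q[...,0])<.03)
m2=(abs(Q[...,1])<.02)&(Q[...,2]>.012)&(Q[...,2]<.1)&(abs(Q[...,0])<.03)
for k in (m,m2):
    t=Q[k]; print(k.sum(), t.mean(0) if len(t) else '', np.linalg.lstsq(np.c_[t[:,1:],np.ones(len(t))],t[:,0],rcond=None)[0] if len(t)>10 else '')
u=.046*np.array([np.cos(np.radians(34.1)),np.sin(np.radians(34.1))])
go(.510+u[0],-.273+u[1],.16)
p,d,T=snap('top','t3'); P=cloud('top',d,T); Z=P[...,2]; g=p.astype(int); v,uu=np.mgrid[:420,:560]
m=(g.min(-1)>140)&(uu>330)&(uu<470)&(v>170)&(v<300)&(Z<.006); print(cv2.minAreaRect(P[m][:,:2].astype(np.float32)))
c=p[130:330,80:480]; cv2.imwrite('pics/t3c.png',cv2.resize(c[...,::-1],None,fx=2,fy=2,interpolation=cv2.INTER_CUBIC))
E
```

```text
[ 0.00538073  0.04407094 -0.0405687 ] 0.009843568414280593
6351 [ 9.31163816e-06 -1.72986403e-02 -8.58498327e-02] [0.14439684 0.0475187  0.00658665]
0  
shift cm [ 1.2  25.82 21.85] spin None now jaw -145.8 x-axis [-0.001  0.    -1.   ] j [ 27.6  15.  -14.7  -0.  -60.3   6.6] t 22.7 F [-0.4  0.1 -2.6]
((0.5118197202682495, -0.2722885310649872), (0.20368899405002594, 0.20273423194885254), 77.02188873291016)
```

View pics/w6.png

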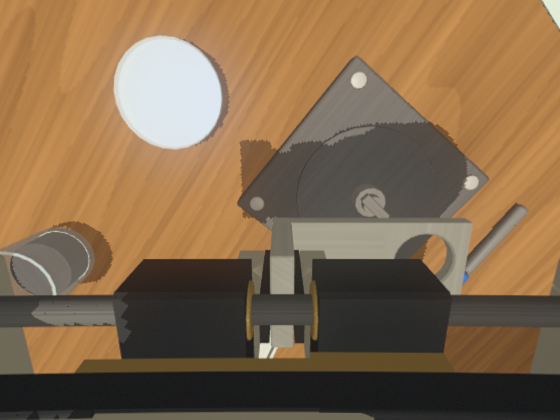

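The wrist picture shows the bracket held by its flange at (282,285), clear of the stud, with its plate edge level and its hole at (430,258). I'll carry it to the sheet.

>>> {"method": "move_arm", "body": {
  "commands": [
    [[0,2.58,2.18,0],[0,2.58,2.18,0],[0,2.58,2.18,0],[0,2.58,2.18,0],[0,2.58,2.18,0],[0,2.58,2.18,0],[0,2.58,2.18,0],[0,2.58,2.18,0]]
  ]
}}

```text
clock: 23.55
tool_pos: [0.5551, -0.1807, 0.1713]
orientation: [-37.9, 89.9, 176.3]
force: [0.8, 0.6, -1.1]
opening: 0.0097
```

>>> {"method": "move_arm", "body": {
  "commands": [
    [[0,2.58,2.18,0],[0,2.58,2.2,0],[0,0,0,0],[0,0,0,0],[0,0,0,0]]
  ]
}}

```text
clock: 24.05
tool_pos: [0.5486, -0.2462, 0.1717]
orientation: [-48.4, 89.9, 165.8]
force: [0.5, 0.8, -1.0]
opening: 0.01
```

```bash
python3 - <<'E'
from h import *
u=.046*np.array([np.cos(np.radians(34.1)),np.sin(np.radians(34.1))])
go(.510+u[0],-.273+u[1],.0165); print(get_obs()['opening'])
p,d,T=snap('top','t4'); P=cloud('top',d,T); Z=P[...,2]
def f(nm,m):
    q=P[m]; print(nm,m.sum(),q.mean(0).round(4),cv2.minAreaRect(q[:,:2].astype(np.float32)),np.percentile(q[:,2],[5,50,95]).round(4))
f('ring',(np.hypot(P[...,0]-.55,P[...,1]-.259)<.03)&(Z>.014)); f('nut',(np.hypot(P[...,0]-.537,P[...,1]-.338)<.035)&(Z>.0095))
c=p[100:340,60:480]; cv2.imwrite('pics/t4c.png',cv2.resize(c[...,::-1],(798,456),interpolation=cv2.INTER_CUBIC))
E
```

```text
shift cm [15.52  0.07  0.08] spin None now jaw -145.7 x-axis [-0.001  0.    -1.   ] j [ -5.6  16.1 -13.3  -0.  -60.8  39.9] t 24.05 F [ 0.5  0.8 -1. ]
0.009964043626693958
ring 179 [0.5506 0.2566 0.0201] ((0.5500180721282959, 0.2565833032131195), (0.04103616997599602, 0.04150133207440376), 87.84142303466797) [0.0168 0.02   0.0234]
nut 293 [0.5372 0.3365 0.0172] ((0.5369975566864014, 0.34166398644447327), (0.059163566678762436, 0.05160876363515854), 79.07508850097656) [0.01   0.0133 0.0349]
```

View pics/t4c.png

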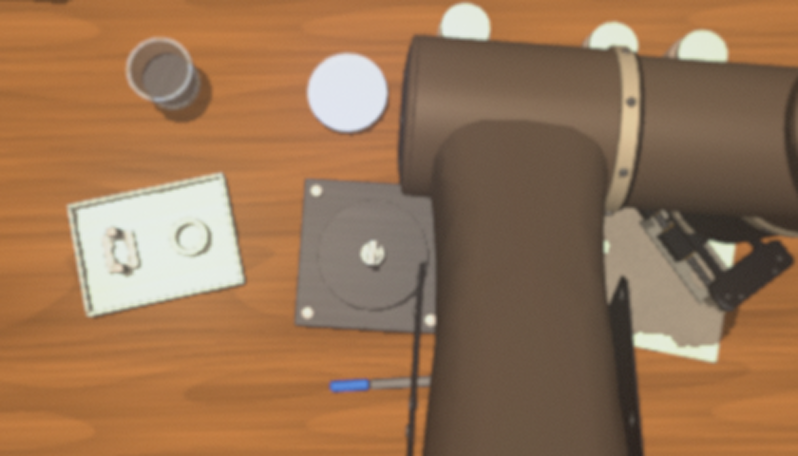

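The top view shows the nut (122,250) and the ring (191,237) both sitting in the tray. The stud is bare at (372,252), and the arm is over the sheet.

>>> {"method": "move_arm", "body": {
  "commands": [
    [[4,0,0,0],[4,0,0,0],[3,0,0,0],[2,0,0,0],[1,0,0,0],[0.5,0,0,0],[0,0,0,0],[0,0,0,0]]
  ]
}}

```text
clock: 24.9
tool_pos: [0.5499, -0.2467, 0.0287]
orientation: [132.5, 89.9, -13.2]
force: [-0.4, 0.1, -1.2]
opening: 0.0098
```

>>> {"method": "move_arm", "body": {
  "commands": [
    [[0.3,0,0,0],[0.1,0,0,0],[0,0,0,0],[0,0,0,0]]
  ]
}}

```text
clock: 25.3
tool_pos: [0.549, -0.2468, 0.0238]
orientation: [133.8, 90.0, -12.0]
force: [0.1, 0.7, -1.1]
opening: 0.0095
```

>>> {"method": "move_arm", "body": {
  "commands": [
    [[0.15,0,0,0],[0,0,0,0],[0,0,0,0]]
  ]
}}

```text
clock: 25.6
tool_pos: [0.5489, -0.2467, 0.022]
orientation: [-33.6, 90.0, -179.3]
force: [0.8, 0.7, -1.4]
opening: 0.0099
```

>>> {"method": "move_arm", "body": {
  "commands": [
    [[0.2,0,0,0],[0,0,0,0],[0,0,0,0]]
  ]
}}

```text
clock: 25.9
tool_pos: [0.5489, -0.2467, 0.02]
orientation: [-40.0, 90.0, 174.2]
force: [-0.0, 0.5, -2.3]
opening: 0.0098
```

>>> {"method": "move_arm", "body": {
  "commands": [
    [[0.15,0,0,0],[0,0,0,0],[0,0,0,0]]
  ]
}}

```text
clock: 26.2
tool_pos: [0.5489, -0.2467, 0.0185]
orientation: [-30.5, 90.0, -176.2]
force: [-0.4, -0.6, -1.4]
opening: 0.0101
```

>>> {"method": "move_arm", "body": {
  "commands": [
    [[0.1,0,0,0],[0,0,0,0],[0,0,0,0]]
  ]
}}

```text
clock: 26.5
tool_pos: [0.5489, -0.2467, 0.0175]
orientation: [-55.4, 90.0, 158.9]
force: [0.4, 0.1, -0.9]
opening: 0.0095
```

>>> {"method": "move_arm", "body": {
  "commands": [
    [[0.1,0,0,0],[0,0,0,0],[0,0,0,0]]
  ]
}}

```text
clock: 26.8
tool_pos: [0.549, -0.2467, 0.0165]
orientation: [-35.4, 90.0, 178.9]
force: [0.6, 0.4, -1.7]
opening: 0.0099
```

>>> {"method": "move_arm", "body": {
  "commands": [
    [[0.05,0,0,0],[0,0,0,0],[0,0,0,0]]
  ]
}}

```text
clock: 27.1
tool_pos: [0.549, -0.2467, 0.016]
orientation: [-145.3, 90.0, 68.9]
force: [-0.3, 0.4, -1.7]
opening: 0.0095
```

>>> {"method": "move_arm", "body": {
  "commands": [
    [[0.08,0,0,0],[0,0,0,0],[0,0,0,0]]
  ]
}}

```text
clock: 27.4
tool_pos: [0.549, -0.2468, 0.0159]
orientation: [112.2, 90.0, -33.5]
force: [-2.4, 2.0, 5.4]
opening: 0.0098
```

>>> {"method": "move_arm", "body": {
  "commands": [
    [[0.08,0,0,0],[0,0,0,0],[0,0,0,0]]
  ]
}}

```text
clock: 27.7
tool_pos: [0.5491, -0.2468, 0.0158]
orientation: [111.0, 90.0, -34.7]
force: [-3.4, 2.4, 12.3]
opening: 0.01
```

>>> {"method": "move_arm", "body": {
  "commands": [
    [[-0.1,0,0,0],[0,0,0,0]]
  ]
}}

```text
clock: 27.9
tool_pos: [0.5492, -0.2468, 0.0159]
orientation: [131.6, 90.0, -14.1]
force: [-2.3, 2.0, 4.9]
opening: 0.0096
```

>>> {"method": "move_arm", "body": {
  "commands": [
    [[0,0,0,0],[0,0,0,0],[0,0,0,0],[0,0,0,0]]
  ],
  "jaw": 4.0
}}

```text
clock: 28.3
tool_pos: [0.5489, -0.2468, 0.0152]
orientation: [-43.3, 90.0, 170.9]
force: [0.4, -0.3, -0.1]
opening: 0.0359
```

>>> {"method": "move_arm", "body": {
  "commands": [
    [[-1,0,0,0],[-2,0,0,0],[-4,0,0,0],[-4,0,0,0],[-4,0,0,0],[0,0,0,0],[0,0,0,0]]
  ]
}}

```text
clock: 29.0
tool_pos: [0.5496, -0.2468, 0.1675]
orientation: [140.9, 89.8, -4.8]
force: [-0.1, -0.5, -0.5]
opening: 0.0394
```

```bash
python3 - <<'E'
from h import *
p,d,T=snap('wrist','w7'); P=cloud('wrist',d,T); Z=P[...,2]; r=np.hypot(P[...,0]-.51,P[...,1]+.273)
def f(nm,m):
    n,l,s,_=cv2.connectedComponentsWithStats(m.astype(np.uint8)); k=1+np.argmax(s[1:,4])
    q=P[l==k]; print(nm,s[k],q.mean(0).round(4),cv2.minAreaRect(q[:,:2].astype(np.float32)),'plane',np.linalg.lstsq(np.c_[q[:,:2],np.ones(len(q))],q[:,2],rcond=None)[0].round(4))
f('fl',(Z>.044)&(Z<.056)&(r<.09)); f('plate',(Z>.006)&(Z<.016)&(r<.09)); f('sheet',(abs(Z-.002)<.003)&(r<.16)&(p.min(-1)>100)); print(get_obs()['opening'],get_obs()['force'])
p,d,T=snap('scene','s7'); 
E
```

```text
fl [277 177  12  51 607] [ 0.5494 -0.2469  0.0489] ((0.5490496158599854, -0.2462320476770401), (0.0095489751547575, 0.043703533709049225), 34.62238693237305) plane [0.0039 0.0202 0.0517]
plate [ 277  169  109   45 3538] [ 0.5113 -0.2727  0.009 ] ((0.5109114646911621, -0.27202481031417847), (0.10221713036298752, 0.044001203030347824), 34.240203857421875) plane [0.0017 0.0017 0.0086]
sheet [  186    32   289   262 33407] [ 0.5198 -0.2855  0.001 ] ((0.508249044418335, -0.27010655403137207), (0.2024661898612976, 0.20253227651119232), 77.15230560302734) plane [-0.0003  0.0013  0.0015]
0.04003570758749981 [-0.40459084  0.44373004 -0.81313364]
```

View pics/s7.png

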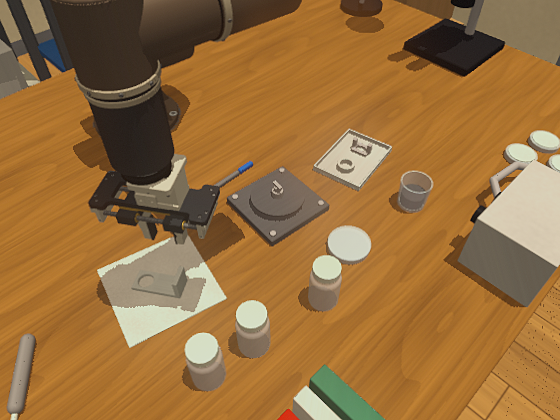

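The scene view shows the bracket flat with its flange up on the sheet (162,283). The nut (361,146) and ring (346,166) are in the tray and the stud is bare. The jars, dish, pot and marker are where they started, and the gripper is clear. I'm handing in.

```bash
python3 -c "
from plant import close_job; print(close_job())"
```

```text
the job is handed in; nothing more can be done
None
```

The stud is stripped in the order asked and the job was handed in at about 29 s of the 72 s allowed.

- **Wing nut:** The wrist camera's depth showed the wings at 72° and the cross-bar at 170.5°. I turned the nut about 81.5° clockwise and it lifted off freely. It stands in the tray with its wings up.
- **Spacer ring:** It lies flat in the tray, about 80 mm from the nut (centre to centre).
- **Bracket:** It sits on the white sheet, flange up. The last wrist measurement put the middle of its plate within about 3 mm of the sheet's centre and showed the plate level, with a slope under 0.2°.

The last scene picture showed the jars, dish, pot and marker where they started, and the gripper open and clear of everything. The largest force I saw in the reports was about 12 N, as the bracket touched the sheet.

Two readings disagreed with what I expected:
- **Ring opening:** The jaws stopped at 42.4 mm on the ring, against its stated 44 mm. It looked level in the grip, so I went ahead.
- **Camera offset:** The top and wrist cameras differed by 2–3 mm, about what the calibration allows. I aimed the bracket between the two.

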